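Set up a shaft on V-blocks for a run-out check

TASK

Set the shaft up for a run-out check: stand the two V-blocks in line, lengthwise, along the half of the granite plate nearest you and lay the shaft in their grooves (do not drop it), a block midway under each bearing seat, collar about midway along the plate's length, thin stub to your right. Stand the setting block upright on the plate as an end stop, broad face square to the shaft and about 8 mm off its left end, in line with it. Last of all, stand the indicator on the plate on the far side of the shaft, stylus pointing square at the middle of the collar and about 10 mm short of it; leave the other things on the bench where they lie.

Things in the scene. Friction and masses are not known exactly. Their poses are not given: they have to be found in the camera images.
- plate: Dark granite surface plate, 200 mm (x) by 300 mm (y), 50 mm thick, lying fixed on the bench, turned by up to 0.2 rad. Origin: centre of its underside, so the top is at z = +50 mm in its frame. Its +x axis points to the back (away from the robot; the front half is x below 0), +y to the left as the robot sees it, along the plate's length.
- vblock_a_c (a point): One of two identical steel V-blocks, 50 mm (x) by 40 mm (y) by 50 mm high, standing loose on the bench, 0.65 kg. The 90-degree groove runs along y in the top face, 31 mm wide and 15.5 mm deep. Point: the block's centre, 25 mm above its underside. Grip it from above across x.
- vblock_b_c (a point): The second V-block, identical to the first (either may go on either side). Point: its centre, 25 mm above its underside.
- shaft_c (a point): Turned steel shaft, 0.8 kg, lying in a low wooden rest (saddles 46 mm high, 60 mm either side), axis 45 mm up. Point: on the axis, mid-collar. y runs along the shaft (roll arbitrary): collar (grip here) dia 44, y -15 to 15 mm; bearing seats dia 22, 15 to 85 and -15 to -85; plain end at +85; thin stub dia 14, -85 to -115. In the V-blocks its axis is level with their tops.
- stop_c (a point): Steel setting block, 50 mm (x) by 25 mm (y) by 75 mm high, with dark holes through its broad faces, standing loose on its small end, 0.62 kg. y is square to the broad (50 by 75) faces. Point: its centre, 37.5 mm above its underside. Grip it from above across x.
- indicator_post (a point): Dial indicator on a loose base, 0.6 kg: base 50 (x) by 60 (y) by 36 mm high; 16 mm square post from its middle up to 115 mm; 50 mm up, a small indicator with a round white face points to its own -x, stylus ball ending 62 mm from the post's axis (all but the post is under 68 mm). Point: on the post's axis, 95 mm above the underside, to be gripped across x.
- pliers: Pliers with green grips lying on the bench, 170 mm long: leave alone. Origin under the middle, jaws to +x.
- screwdriver: Screwdriver with a red handle, 210 mm long, lying on the bench: leave alone. Origin under the middle, tip to +x.
- carrier: Dark toothed steel disc, diameter 72 mm, with a hub and three 30 mm pins standing up: leave alone. Origin: centre of its underside.

How it is judged:
By the outcome, as a careful person would: the job done as asked, in the order asked, and still so for the second after the job is handed in, with the robot touching nothing.
It also fails if it takes over 141 s, if anything falls off the work surface, if the arm or the gripper's body presses on something with over 40 N, if the wrist force passes 120 N, or if a joint passes its speed limit or range.

ROBOT

A 7-joint arm with a two-finger parallel gripper is mounted at the origin on the work surface. World frame = base frame: x ahead of the robot, y to its left, z up, the work surface at z = 0. Lengths are in m, angles in rad, forces in N, time in s.
With the tool pointing down it reaches from about 0.35 to 0.9 m from the base axis. Payload 7.2 kg.
Tool frame: the origin (TCP) lies on the centre line of the jaws, within the pads' length; the fingertips stand 19 mm ahead of it and the grasp point (between the pads) is the TCP; z points along the fingers, y is the line along which they close (so a half turn about z gives the same grasp; the last joint's range is limited). The gripper opens to 88 mm and grips with 3 to 60 N. Pads are 20 mm wide; open, the fingers measure 115 mm over their backs; the gripper's body (75 mm by 178 mm) begins 61 mm behind the grasp point.
Start: joints at [-1.358, 0.411, -0.013, 1.596, 0.006, 1.134, -0.082], TCP at [0.173, 0.601, 0.242] pointing down, gripper open.
Joint ranges: [-2.95, 2.95], [-0.29, 1.99], [-1.47, 1.44], [0.14, 2.54], [-1.03, 4.17], [0.13, 1.85], [-2.86, 2.86]. Speed limits (rad/s): [2.39, 2.39, 3.01, 3.01, 3.14, 3.14, 3.14].

INTERFACE

Orientations are given as a unit quaternion [w, x, y, z].
In Python, from workcell import robot, eoat, eyes gives the robot as it stands. The module is installed in compiled form; this text tells all that it offers. Calls block until the motion is done:
- robot.movep(position, orientation): joint-space move of the TCP to a pose.
- robot.servo_line(position, vel=0.15, rot=None, force_limit=None): straight line of the TCP; rot=None keeps the orientation; vel is the mean speed in m/s. With force_limit (N) it stops when the force on the tool has changed by that much, and returns True; else False.
- robot.set_joints(angles): joint-space move.
- eoat.set_gripper(opening): opening from 0.0 (shut) to 1.0 (fully open); the grip force is fixed at half the most; returns when the fingers have stopped.
- robot.wait(seconds).
- robot.inverse_kinematics(position, orientation): joint angles nearest the present ones, or None.
- eyes.capture(name): name is "scene" or "top" or "wrist"; returns the picture (480x640x3 uint8, blue, green, red); there is no depth.
- eyes.get_calibration(name): a dict with "camera_matrix" (3x3 intrinsics, pixels), "world_from_camera" (4x4, takes a point from camera to world coordinates); the wrist camera has in their place "tool_from_camera" (4x4, takes a point from camera to tool coordinates, whose origin is the TCP and whose axes are the flange's). Camera axes: x right, y down, z forward; pixel columns grow to the right and rows downward; lengths in m; the calibration is good to about 2 mm. A picture is of the moment at which its call begins: read the wrist's pose just before it. get_calibration takes no time and is no camera call.
A pose or a line that the arm cannot do raises robot.MotionError and nothing moves.
- robot.finish_job(): hands the job in; it is judged then, once.
Readings, each from a call of its own:
- robot.get_time_s(): time.
- robot.get_joint_pos(): joint angles.
- robot.get_qvel(): joint speeds.
- robot.get_effort(): joint torques, N m.
- robot.get_position(): TCP position.
- robot.get_tool_rot(): TCP orientation.
- robot.get_wrist_force(): force on the tool from outside, world axes, zero at the start.
- robot.get_moment(): the same for the moment, N m.
- robot.get_finger_gap(): opening from 0.0 (shut) to 1.0 (fully open).
- robot.get_gripper_force(): force on a finger pad.
Only numpy, scipy, OpenCV 4.12 (cv2) and the standard library are available. Lean on these libraries where they do the work, as an engineer would, in place of code of your own. Each camera call takes 0.05 s, during which the arm holds its last target. There are 200 camera calls.

## Working session

There is one attempt and no reset: what is moved stays moved. The work goes in short steps, each a Python script; the robot and the scene stay as the last script left them, time stands still between calls to the robot, and variables do not carry over. Pictures are saved under pics/ and viewed, at most 14 in all, crops included, and the job is handed in when it is done.

```bash
mkdir -p pics; python3 - <<'E'
from workcell import robot, eoat, eyes
import cv2,numpy as np
np.set_printoptions(precision=4,suppress=True)
for n in("scene","top","wrist"):
    cv2.imwrite(f"pics/{n}0.png",eyes.capture(n)); print(n,eyes.get_calibration(n))
print(robot.get_time_s(),robot.get_tool_rot())
E
```

```text
scene {'camera_matrix': array([[470.7789,   0.    , 318.7219],
       [  0.    , 470.7789, 236.7834],
       [  0.    ,   0.    ,   1.    ]]), 'world_from_camera': array([[-0.7314,  0.4498, -0.5127,  0.996 ],
       [ 0.6819,  0.472 , -0.5587,  0.5328],
       [-0.0093, -0.7582, -0.6519,  0.7038],
       [ 0.    ,  0.    ,  0.    ,  1.    ]])}
top {'camera_matrix': array([[450.914 ,   0.    , 324.7689],
       [  0.    , 450.914 , 238.6534],
       [  0.    ,   0.    ,   1.    ]]), 'world_from_camera': array([[-0.0269, -0.9942,  0.1045,  0.4421],
       [-0.9993,  0.0293,  0.0218, -0.0194],
       [-0.0247, -0.1039, -0.9943,  1.0103],
       [ 0.    ,  0.    ,  0.    ,  1.    ]])}
wrist {'camera_matrix': array([[388.9079,   0.    , 320.1049],
       [  0.    , 388.9079, 238.1445],
       [  0.    ,   0.    ,   1.    ]]), 'tool_from_camera': array([[ 0.0009, -0.9612, -0.2758,  0.0759],
       [ 1.    ,  0.0006,  0.0011,  0.0003],
       [-0.0009, -0.2758,  0.9612, -0.143 ],
       [ 0.    ,  0.    ,  0.    ,  1.    ]])}
0.15 [-0.0001  0.1399  0.9902 -0.0006]
```

View pics/top0.png

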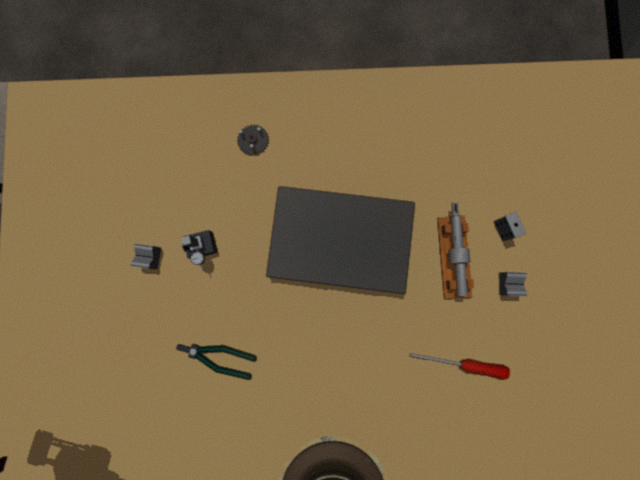

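View pics/scene0.png

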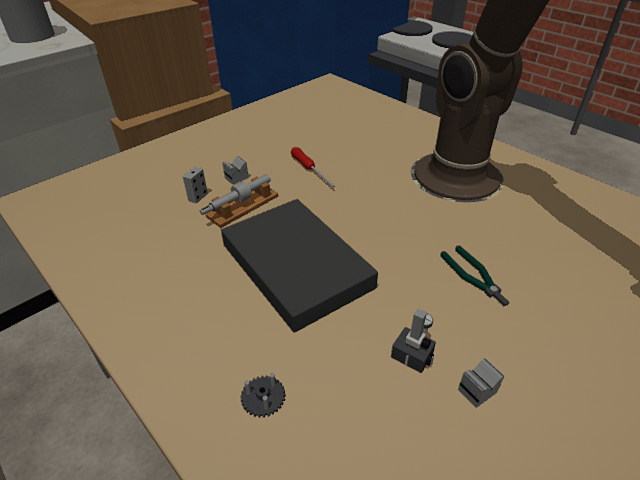

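```bash
cat > h.py <<'E'
from workcell import robot, eoat, eyes
import cv2,numpy as np
from scipy.spatial.transform import Rotation as Ro
np.set_printoptions(precision=4,suppress=True)
def q(yaw):  # tool down, tool x at heading yaw
    R=np.array([[np.cos(yaw),np.sin(yaw),0],[np.sin(yaw),-np.cos(yaw),0],[0,0,-1]])
    return Ro.from_matrix(R).as_quat()[[3,0,1,2]]
def pose():
    T=np.eye(4);T[:3,:3]=Ro.from_quat(np.array(robot.get_tool_rot())[[1,2,3,0]]).as_matrix();T[:3,3]=robot.get_position();return T
def ray(px,z,K,T):
    px=np.atleast_2d(px).astype(float)
    d=np.c_[px,np.ones(len(px))]@np.linalg.inv(K).T@T[:3,:3].T
    o=T[:3,3]; return (o+d*((z-o[2])/d[:,2])[:,None])[:,:2]
def cam(n,P=None):
    c=eyes.get_calibration(n)
    return c["camera_matrix"],(c["world_from_camera"] if n!="wrist" else P@c["tool_from_camera"])
def proj(p,K,T):
    c=np.linalg.inv(T)@np.append(p,1); u=K@c[:3]; return u[:2]/u[2]
def shot(name,n="wrist"):
    P=pose(); im=eyes.capture(n); cv2.imwrite(f"pics/{name}.png",im); np.save(f"pics/{name}.npy",P); return im,P
E
python3 - <<'E'
from h import *
K,T=cam("top")
for n,u,z in [("plate",(340,242),.05),("va",(146,257),.04),("ind",(200,245),.03),("vb",(513,284),.04),("stop",(511,227),.07),("shaft",(458,252),.045)]:
    print(n,ray(u,z,K,T))
for i,(p,y) in enumerate([((.50,-.35,.26),np.pi),((.50,.0,.26),np.pi),((.50,.33,.26),np.pi)]):
    try: robot.movep(list(p),q(y)); shot(f"w{i}"); print(robot.get_time_s(),robot.get_joint_pos(),robot.get_position())
    except robot.MotionError as e: print(e)
E
```

```text
plate [[ 0.5349 -0.0307]]
va [[0.5154 0.392 ]]
ind [[0.5392 0.2767]]
vb [[ 0.4357 -0.3946]]
stop [[ 0.5539 -0.3871]]
shaft [[ 0.5066 -0.2814]]
3.7 [ 0.6927  0.3837 -0.2199  1.5992  0.0886  1.1685  2.0256] [ 0.5005 -0.3492  0.26  ]
5.0667 [ 0.262   0.2116 -0.4136  1.8463  0.0951  1.103   1.3823] [ 0.5004 -0.0015  0.2599]
6.3667 [-0.2359  0.4141 -0.5788  1.6095  0.2405  1.1902  0.7019] [0.5011 0.328  0.2599]
```

View pics/w0.png

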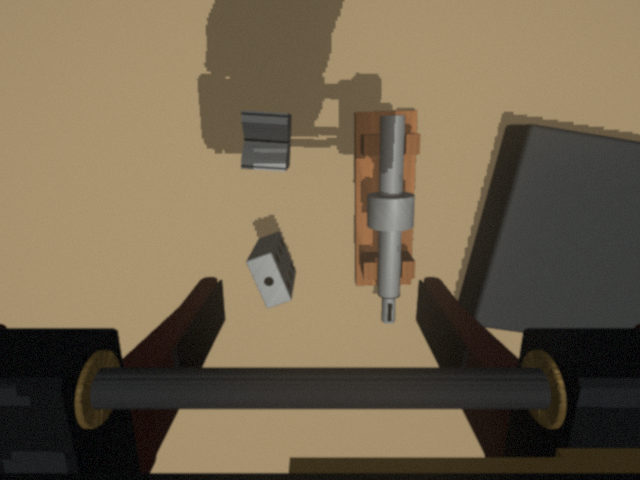

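View pics/w1.png

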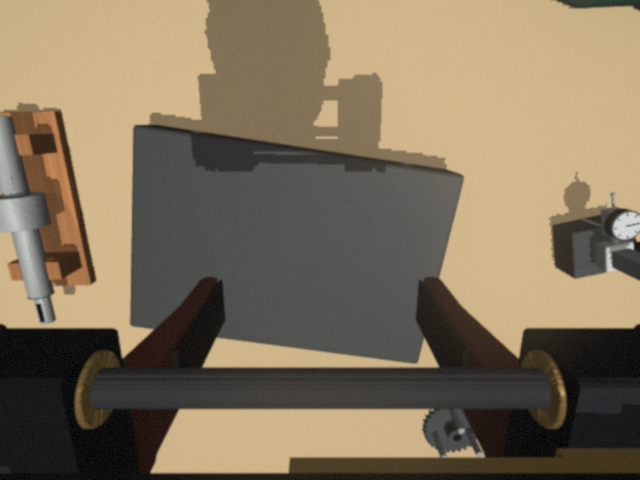

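View pics/w2.png

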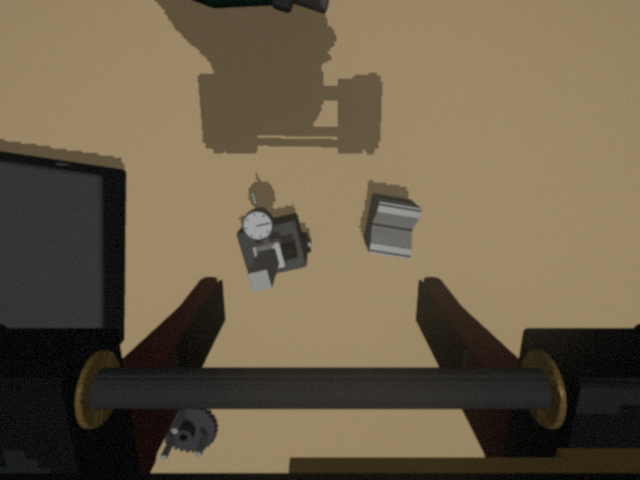

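```bash
python3 - <<'E'
from h import *
for n,p in [("va",(.5154+.076,.392,.22)),("ind",(.5392+.076,.2767,.25)),("plate",(.535+.076,-.03,.36)),("shaft",(.5066+.076,-.2814,.22)),("stop",(.5539+.076,-.3871,.22)),("vb",(.4357+.076,-.3946,.22))]:
    robot.movep(list(p),q(np.pi)); robot.wait(.2); shot("c_"+n)
print(robot.get_time_s())
ims=[cv2.imread(f"pics/c_{n}.png")[:300,140:500] for n in("va","ind","plate","shaft","stop","vb")]
o=np.vstack([np.hstack(ims[:3]),np.hstack(ims[3:])]); cv2.imwrite("pics/m.png",cv2.resize(o,(800,444)))
K,_=cam("top")
for n,z in(("va",.05),("stop",.075),("vb",.05),("plate",.05),("ind",.115)):
    im=cv2.imread(f"pics/c_{n}.png"); P=np.load(f"pics/c_{n}.npy"); K,T=cam("wrist",P)
    hsv=cv2.cvtColor(im,cv2.COLOR_BGR2HSV); m=((hsv[...,1]<70)).astype(np.uint8)*255; m[275:]=0
    m=cv2.morphologyEx(m,cv2.MORPH_OPEN,np.ones((3,3)))
    for c in cv2.findContours(m,0,cv2.CHAIN_APPROX_NONE)[0]:
        if cv2.contourArea(c)<400: continue
        w=ray(c[:,0],z,K,T); r=cv2.minAreaRect((w*1000).astype(np.float32)); print(n,c[:,0].mean(0),np.array(r[0]),np.array(r[1]),r[2])
E
```

```text
12.3917
va [328.1485 129.8952] [519.1981 398.2702] [40.5548 51.4227] 80.69920349121094
va [175.8626 144.1848] [533.371  284.2837] [80.4553 82.5418] 69.25729370117188
stop [305.6458 132.5104] [ 559.5698 -395.1451] [50.0423 25.4485] 20.695331573486328
stop [608.3955 117.2561] [ 554.282  -190.3504] [156.4039  64.8628] 12.962957382202148
stop [454.8707  94.6485] [ 542.3907 -290.7455] [136.2419  41.1461] 1.054566740989685
vb [313.8601 256.4615] [ 540.2384 -397.6604] [38.2958 36.8717] 0.11313521862030029
vb [607.2495 202.6639] [ 491.0486 -154.0069] [135.7134  71.498 ] 0.11310882121324539
vb [455.1507 186.8379] [ 487.4472 -284.0328] [144.8945  44.8111] 4.5038371086120605
vb [313.1046 124.9079] [ 437.2245 -398.2131] [41.1366 50.6613] 86.6532211303711
plate [ 16.9085 148.2614] [ 559.4026 -369.539 ] [51.9462 53.4901] 0.18112999200820923
plate [596.5345 126.9782] [528.1584 282.6183] [70.8849 90.5858] 11.492325782775879
plate [314.0229 124.3284] [542.7031 -31.8237] [296.6775 197.7252] 81.43231201171875
plate [ 9.7761 38.4925] [ 446.9836 -353.0381] [23.9739 48.6071] 77.4278793334961
plate [89.6242 98.7136] [ 514.7562 -280.0757] [201.4079  49.0786] 2.071737051010132
ind [456.477  102.0921] [522.2962 371.1805] [42.4518 42.1304] 80.38148498535156
ind [318.     114.3375] [526.8689 276.4643] [68.7069 46.3474] 13.1469144821167
ind [ 84.9147 146.8421] [553.8124 106.3517] [109.8078 159.6438] 81.46393585205078
```

View pics/m.png

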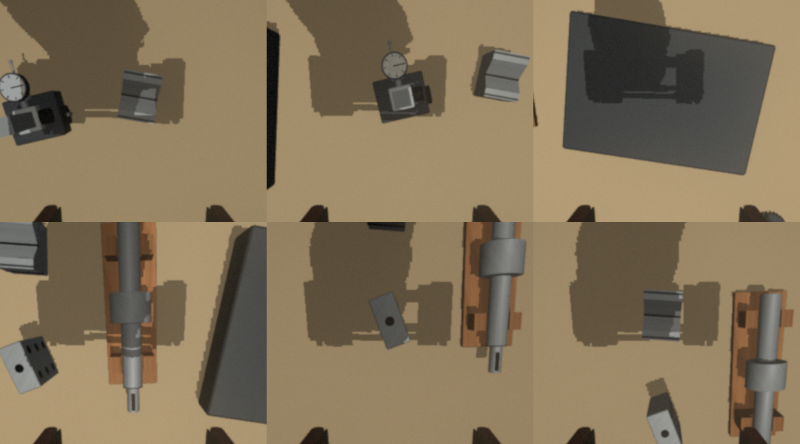

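```bash
python3 - <<'E'
from h import *
a=cv2.imread("pics/c_ind.png")[50:180,260:390]; b=cv2.imread("pics/c_shaft.png")[0:275,240:370]
cv2.imwrite("pics/z.png",np.hstack([cv2.resize(a,(520,520),interpolation=0),cv2.resize(b,(260,520))]))
# shaft
im=cv2.imread("pics/c_shaft.png");P=np.load("pics/c_shaft.npy");K,T=cam("wrist",P)
for nm in("c_shaft","c_stop","c_vb"):
    im=cv2.imread(f"pics/{nm}.png");P=np.load(f"pics/{nm}.npy");K,T=cam("wrist",P)
    hsv=cv2.cvtColor(im,cv2.COLOR_BGR2HSV);m=(hsv[...,1]<70)&(hsv[...,2]>45);m[275:]=0
    w,h=proj([.5066,-.2814,.045],K,T); 
    L=cv2.connectedComponents(m.astype(np.uint8))[1]; l=L[int(h),int(w)]
    v,u=np.nonzero(L==l); X=ray(np.c_[u,v],.045,K,T)
    x=X[:,0]; bins=np.arange(x.min(),x.max(),.002); 
    r=[(b+.001,s.min(),s.max()) for b in bins for s in [X[(x>=b)&(x<b+.002),1]] if len(s)]
    r=np.array(r); wd=r[:,2]-r[:,1]; mid=(r[:,1]+r[:,2])/2
    col=wd>.034; print(nm,"x",x.min(),x.max(),"collar",r[col,0].min()-.001,r[col,0].max()+.001,"w",np.median(wd[col]),"mid",mid[col].mean())
    s=(wd>.018)&(wd<.028); print(np.polyfit(r[s,0],mid[s],1), np.polyval(np.polyfit(r[s,0],mid[s],1),.507),np.median(wd[s]))
E
```

```text
c_shaft x 0.4199454892432116 0.6176468636276155 collar 0.4839454892432117 0.5159454892432117 w 0.042502103007840825 mid -0.2828644080015634
[ 0.0301 -0.2978] -0.2825691445394277 0.020449635071934397
c_stop x 0.4661078659677854 0.6162652410191269 collar 0.48210786596778543 0.5161078659677855 w 0.044990246737439954 mid -0.28162331490558196
[ 0.0325 -0.2986] -0.28215453531290946 0.02152448482955177
c_vb x 0.4145355886632958 0.5611288164335915 collar 0.4825355886632959 0.5185355886632959 w 0.04504252203810333 mid -0.2814887715656256
[ 0.0321 -0.2982] -0.28194690246928894 0.02154559728237304
```

View pics/z.png

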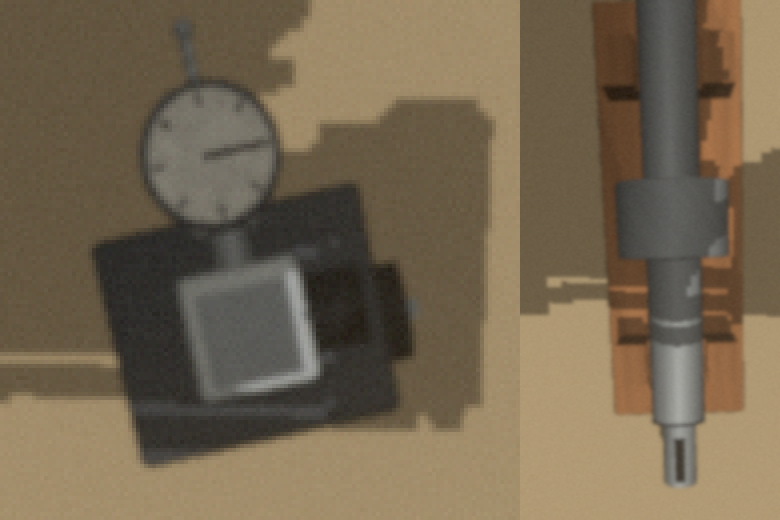

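```bash
cat >> h.py <<'E'
D=np.pi/180; A=-8.57*D; PC=np.array([.5427,-.0318]); H=np.pi/2
def plate(x,y): return PC+np.array([[np.cos(A),-np.sin(A)],[np.sin(A),np.cos(A)]])@[x,y]
def pick(xy,psi,zg,up=.22):
    eoat.set_gripper(1.0); robot.movep([*xy,max(up-.05,zg+.1)],q(psi)); robot.servo_line([*xy,zg],vel=.12)
    eoat.set_gripper(0.0); g=robot.get_finger_gap(); robot.servo_line([*xy,up],vel=.15)
    print("gap mm",g*88,robot.get_finger_gap()*88,"F",robot.get_wrist_force())
def place(xy,psi,z,up=.22,op=1.0,deep=.004):
    robot.movep([*xy,max(up,z+.05)],q(psi)); robot.servo_line([*xy,z+.008],vel=.1)
    robot.wait(.2); c=robot.servo_line([*xy,z-deep],vel=.015,force_limit=5)
    print("contact",c,"dz",robot.get_position()[2]-z,np.array(robot.get_position())[:2]-xy,robot.get_wrist_force())
    robot.wait(.2); eoat.set_gripper(op); robot.wait(.1); p=robot.get_position(); robot.servo_line([p[0],p[1],max(.2,z+.08)],vel=.12); print("t",robot.get_time_s())
E
python3 - <<'E'
from h import *
pick((.5192,.3983),H-9.3*D,.030); place(plate(-50e-3,.05),H+A,.080)
pick((.4372,-.3982),H-3.35*D,.030); place(plate(-50e-3,-.05),H+A,.080)
p=plate(-.05,0); robot.movep([p[0]+.076,p[1],.26],q(np.pi)); robot.wait(.2); im,P=shot("v1"); cv2.imwrite("pics/v1c.png",im)
E
```

```text
gap mm 50.13891219429374 50.0795926521917 F [-0.2269  0.0425 -7.1624]
contact True dz -4.469268678590488e-05 [-0.  0.] [-0.0045 -0.3038  5.1793]
t 24.65
gap mm 50.063706484662646 50.26106368904669 F [-0.0026  0.4886 -6.9941]
contact True dz -7.559874920431975e-06 [-0. -0.] [-0.7474 -0.4368  4.9828]
t 35.5333
```

View pics/v1.png

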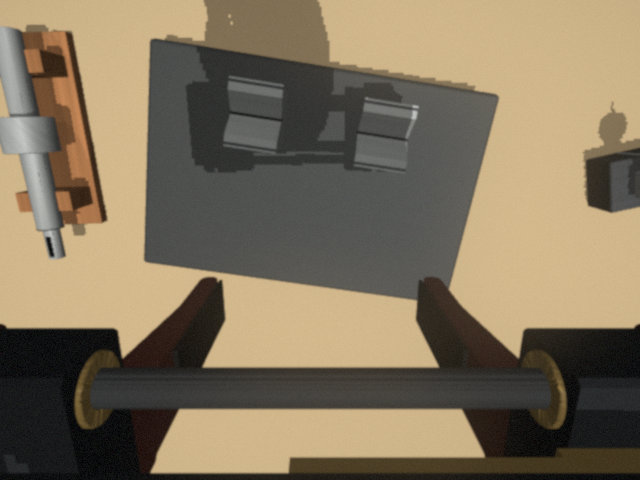

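```bash
python3 - <<'E'
from h import *
K,T=cam("wrist",np.load("pics/v1.npy"))
c=[[229,77],[284,85],[276,152],[223,144],[365,98],[418,106],[406,171],[353,164]]
w=ray(c,.1,K,T); a,b=w[:4].mean(0),w[4:].mean(0)
R=np.array([[np.cos(A),np.sin(A)],[-np.sin(A),np.cos(A)]])
print(R@(a-PC),R@(b-PC))
w=ray([[152,40],[497,96],[418,299],[146,262]],.05,K,T); print(w.mean(0)-PC, (R@(w-w.mean(0)).T).T)
pick((.5003,-.2823),np.pi+.0315,.045,up=.25)
robot.get_position()
p=plate(-.05,0); place(p,H+A,.100,up=.25)
robot.movep([p[0]+.076,p[1],.27],q(np.pi)); robot.wait(.2); shot("s1"); print(robot.get_time_s())
E
```

```text
[-0.0505 -0.0499] [-0.0509  0.0502]
[-0.0005 -0.0063] [[-0.0975 -0.1401]
 [-0.0978  0.1527]
 [ 0.0972  0.1271]
 [ 0.0982 -0.1397]]
gap mm 43.58717346082079 43.42054908591574 F [ 0.3139 -0.1703 -7.4944]
contact True dz 0.0001173637413941081 [-0. -0.] [-0.7423 -0.2343  5.6588]
t 48.4167
50.1
```

View pics/s1.png

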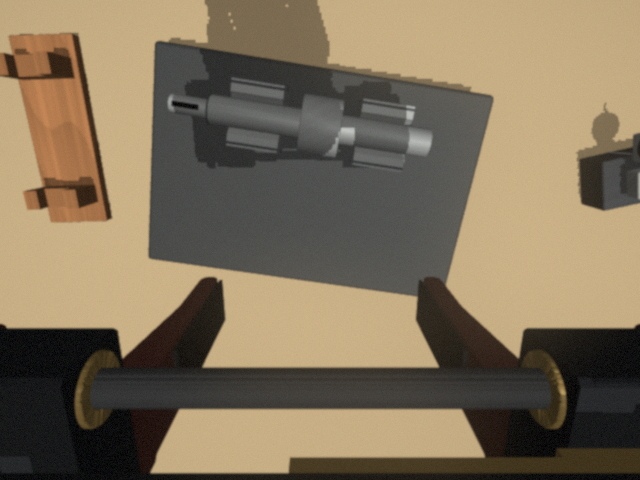

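```bash
python3 - <<'E'
from h import *
K,T=cam("wrist",np.load("pics/s1.npy"))
R=np.array([[np.cos(A),np.sin(A)],[-np.sin(A),np.cos(A)]])
w=ray([[301,122],[343,128],[432,141],[168,102]],.1,K,T); print((R@(w-PC).T).T)
im=cv2.imread("pics/s1.png")[60:190,150:450]; cv2.imwrite("pics/s1z.png",cv2.resize(im,(780,338),interpolation=2))
E
```

```text
[[-0.0512 -0.0143]
 [-0.0516  0.0184]
 [-0.0524  0.0888]
 [-0.0505 -0.1163]]
```

View pics/s1z.png

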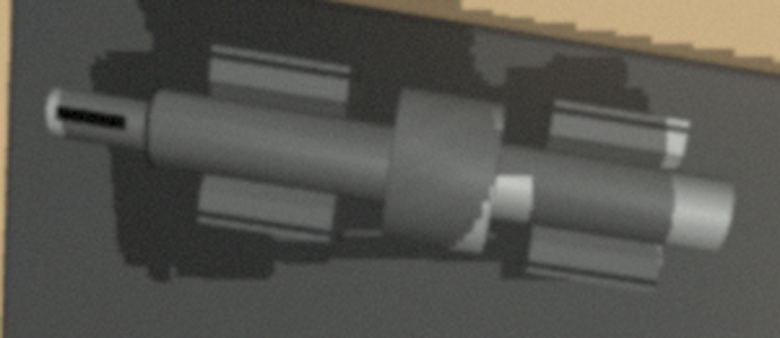

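```bash
python3 - <<'E'
from h import *
pick((.5596,-.3951),H+20.7*D,.047,up=.25)
p=plate(-.05,.1065); place(p,H+A,.097,up=.25)
p=plate(-.05,.09);robot.movep([p[0]+.076,p[1],.24],q(np.pi)); robot.wait(.2); shot("t1"); print(robot.get_time_s())
im=cv2.imread("pics/t1.png")[20:240,180:460]; cv2.imwrite("pics/t1z.png",cv2.resize(im,(760,597),interpolation=2))
E
```

```text
gap mm 50.07314331033813 50.439122904413686 F [-0.5648  0.107  -7.5247]
contact True dz -7.42062787170844e-05 [-0. -0.] [-0.9655  0.0423  5.2539]
t 61.5
63.1917
```

View pics/t1z.png

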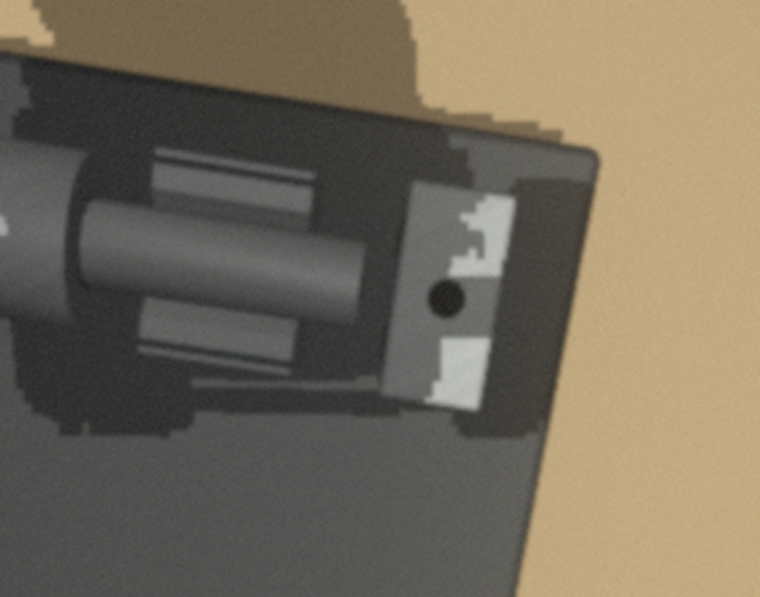

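```bash
python3 - <<'E'
from h import *
K,T=cam("wrist",np.load("pics/t1.npy"))
R=np.array([[np.cos(A),np.sin(A)],[-np.sin(A),np.cos(A)]])
f=lambda pts,z:(R@(ray(np.array(pts)/2.714+[180,20],z,K,T)-PC).T).T
print("end",f([[361,283]],.1),"stop",f([[413,182],[515,197],[478,410],[381,393]],.125),"collar R edge",f([[82,235]],.1))
P=np.load("pics/c_ind.npy");K,T=cam("wrist",P); xy=ray([322.5,133],.115,K,T)[0]; print(xy)
E
```

```text
end [[-0.0508  0.0856]] stop [[-0.0744  0.0946]
 [-0.0748  0.1183]
 [-0.0257  0.1184]
 [-0.0262  0.0945]] collar R edge [[-0.0517  0.0138]]
[0.5428 0.2804]
```

```bash
python3 - <<'E'
from h import *
pick((.5428,.2804),H+13.1*D,.096,up=.30)
p=plate(.044,.0004); place(p,H+A,.146,up=.29,op=.6)
robot.movep([p[0]+.06,p[1],.33],q(np.pi)); robot.wait(.2); shot("i1"); print(robot.get_time_s())
im=cv2.imread("pics/i1.png")[40:260,180:460]; cv2.imwrite("pics/i1z.png",cv2.resize(im,(760,597),interpolation=2))
E
```

```text
gap mm 15.610868690238409 16.218877273292176 F [-0.1463  0.4906 -4.9055]
contact True dz -9.117976961711682e-05 [-0.0001 -0.    ] [-0.5968 -0.2998  5.6744]
t 74.2333
75.9167
```

View pics/i1z.png

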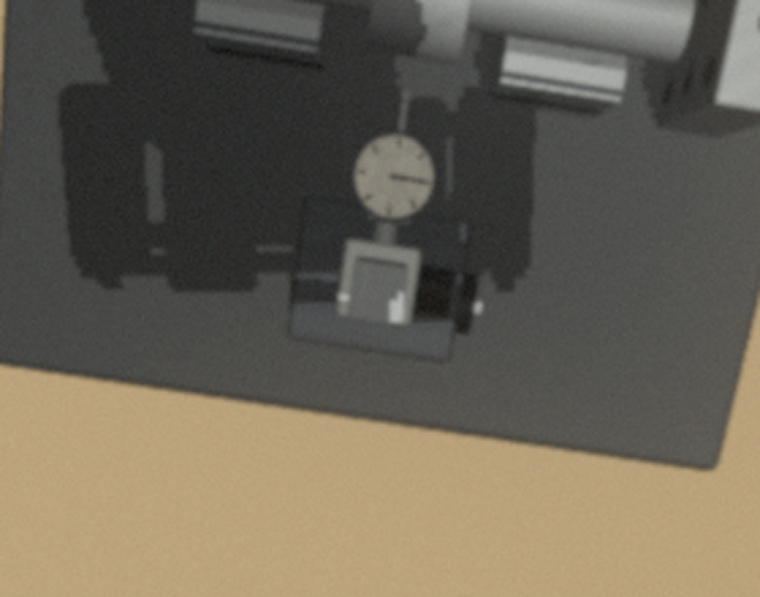

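```bash
python3 - <<'E'
from h import *
K,T=cam("wrist",np.load("pics/i1.npy"))
R=np.array([[np.cos(A),np.sin(A)],[-np.sin(A),np.cos(A)]])
f=lambda p,z:(R@(ray(np.array(p)/2.714+[180,40],z,K,T)-PC).T).T
print(f([[405,90],[415,52],[692,28],[469,25]],.1),f([[303,198],[468,222],[448,360],[290,335]],.086).mean(0))
im=cv2.imread("pics/i1.png")[:150,240:400];cv2.imwrite("pics/i2z.png",cv2.resize(im,(640,600),interpolation=2))
E
```

```text
[[-0.0182  0.    ]
 [-0.03    0.0014]
 [-0.0504  0.0887]
 [-0.0405  0.0174]] [0.0436 0.0001]
```

View pics/i2z.png

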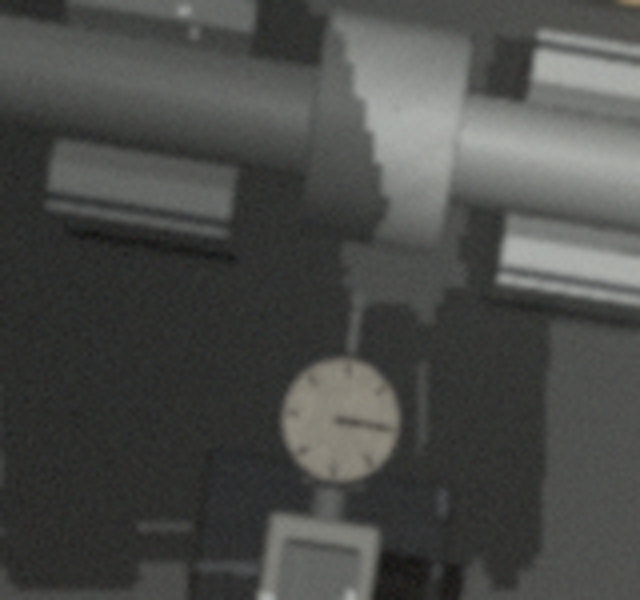

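```bash
python3 -c "
from workcell import robot
print(robot.finish_job(),robot.get_time_s())"
```

```text
the job is handed in; nothing more can be done
the job is handed in; nothing more can be done
```

The job is handed in, though I have no verdict back. In the wrist-camera pictures both V-blocks stand in line on the near half and the shaft lies in their grooves with its stub to your right. The stop is about 8–9 mm off its left end, and the stylus is about 10–11 mm from the collar and within about 1 mm of its middle. The clock read 76 s of the 141 s allowed before hand-in.

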